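# Slide the praline mould into the vibrating table and close the keeper

### The job

Without picking it up, push the empty white praline mould flat along the blue plate of the vibrating table, lengthways through the narrow gap between the two steel side guides, until its front end is right up against the steel stop at the far end. Then push the keeper with the red knob round behind the mould, fully shut, so that the mould cannot walk out. Leave everything else on the plate and the bench where it stands.

Things in the scene. Friction and masses are not known exactly. Their poses are not given: they have to be found in the camera images.
- mould: Empty white praline mould, a rigid open grid of 4 by 7 square cavities: 120 mm (its x) by 200 mm (its y, the long way) by 24 mm high, 0.2 to 0.4 kg, loose. Origin at the centre of its underside. Same when turned half round; either end may lead. It starts askew on the open end of the plate (-y of the guides), its y axis within about 0.5 rad of the guides' direction.
- home (a point): Where the mould's origin is when fully home: on the plate, midway between the guides, 100 mm before the face of the stop (steel bar, 30 mm high, 150 mm wide). Frame of the fixed vibrating table: y along the guides towards the stop (the way to push), x across, away from the robot, z up. The level blue plate, 90 mm above the bench, spans x -170 to 170, y -525 to 135 mm here.
- mouth (a point): Middle of the gap's entrance, on the plate's surface, 85 mm before home (home's -y); same axes. From here two upright steel side guides, 12 mm thick and 30 mm high, run 170 mm towards the stop, inner faces 126 mm apart (63 mm either side of the middle). Their ends are rounded (radius 6 mm) and reach 6 mm further out than this point.
- keeper (a joint): Angle (rad) of the keeper, a flat steel swivel bar near the entrance, on the robot's side. 0: it points straight back (home's -y); negative (to -1.0): swung outward to the robot, clear of the mould's way; 1.57 (end stop): straight across behind the mould (home's +x), fully shut, 5 mm behind a mould that is home. Turns stiffly (0.6 N at the knob), stays where left; starts -0.8 to -0.3.
- keeper_pivot (a point): On the keeper's vertical pivot axis, 13 mm above the plate, at home's x -83 mm, y -112 mm. The bar is 12 mm wide, 10 mm thick, 85 mm long from this axis, its underside 8 mm above the plate.
- keeper_knob (a point): On the axis of the keeper's upright red knob (14 mm across, from 18 to 48 mm above the plate), 80 mm from the pivot and near the free end of the bar; this point is 33 mm above the plate.
- red_bottle: Bystander: small white bottle with a red cap, 38 mm across, 105 mm high, standing on the far side of the plate outside the guides. Origin at the centre of its underside.
- yellow_bottle: Bystander: the same bottle with a yellow cap, beside it.
- ramekin: Bystander: small white ceramic cup, 68 mm across, 40 mm high, standing on the plate on the robot's side, outside the guides. Origin at the centre of its underside.
- bowl: Bystander: white ceramic bowl, 180 mm across, 90 mm high, on the bench to the robot's right. Origin at the centre of its underside.
- palette_knife: Bystander: stepped palette knife with a black handle, 270 mm long, 18 mm high, lying on the bench to the robot's left.
- nut_jar: Bystander: amber glass jar with a steel lid, 70 mm across, 120 mm high, on the bench beyond the plate. Origin at the centre of its underside.
- thermometer: Bystander: red and black pistol-shaped infrared thermometer, 145 mm by 140 mm, 36 mm high, lying on the bench to the robot's right front.
There are look-alikes about, which are no part of the job. Several things have the shape of the mould; the one meant has the colours described above.

How it is judged:
On the way, in this order (a step that is already met when the one before it is completed fails the run):
1. the mould is pushed through the gap and home against the stop (within 6 mm) (x of mould in the frame of home between -0.006 and 0.006 m and y of mould in the frame of home between -0.006 and 0.004 m and z of mould in the frame of home between -0.004 and 0.004 m and angle between the y axis of mould and the y axis of home, either way round below 0.06 rad), for 0.2 s.
2. the keeper is swung fully shut behind it (all of step 1 and value of joint keeper above 1.42 rad), for 0.2 s.
At the end, for the whole second after the job is handed in: The mould lies flat on the plate between the guides, its front end within 6 mm of the stop, midway to 6 mm and straight to 0.06 rad, at rest; the keeper is shut (joint above 1.42 rad); every bystander is within 30 mm of where it stood (all of step 2 and linear speed of mould below 0.01 m/s and distance of each of red_bottle, yellow_bottle, ramekin, bowl, palette_knife, nut_jar, thermometer from where it was at the start of the episode below 0.03 m); the robot touches nothing.
It fails at once if the mould is lifted or carried (12 mm or more off the plate) or tipped, or falls off the plate (z of mould in the frame of home above 0.012 m or z of mould in the frame of home below -0.01 m or angle between mould's own z axis and vertical above 0.15 rad).
It fails at once if a bystander is displaced by more than 30 mm (distance of any of red_bottle, yellow_bottle, ramekin, bowl, palette_knife, nut_jar, thermometer from where it was at the start of the episode above 0.03 m).
It also fails if it takes over 72 s, if anything falls off the work surface, if the arm or the gripper's body presses on something with over 40 N, if the wrist force passes 120 N, or if a joint passes its speed limit or range.

### The arm

A 7-joint arm with a two-finger parallel gripper is mounted at the origin on the work surface. World frame = base frame: x ahead of the robot, y to its left, z up, the work surface at z = 0. Lengths are in m, angles in rad, forces in N, time in s.
With the tool pointing down it reaches from about 0.4 to 0.85 m from the base axis. Payload 4.5 kg.
Tool frame: the origin (TCP) lies on the mounting face of the last link; the fingertips stand 166 mm ahead of it and the grasp point (between the pads) lies 147 mm ahead of it (env.pinch_z is the distance from the TCP to the grasp point, in m); z points along the fingers, y is the line along which they close (so a half turn about z gives the same grasp; the last joint's range is limited). The gripper opens to 88 mm and grips with 3 to 60 N. Pads are 18 mm wide; open, the fingers measure 123 mm over their backs; the gripper's body (75 mm by 187 mm) begins 45 mm behind the grasp point.
Start: joints at [1.169, 0.689, -0.195, 1.565, 0.157, 0.902, -0.215], TCP at [0.264, -0.567, 0.405] pointing down, gripper open.
Joint ranges: [-3.01, 3.01], [-0.46, 2.08], [-1.47, 1.51], [0.13, 2.56], [-1, 4.14], [0.04, 2.09], [-2.66, 2.66]. Speed limits (rad/s): [2.57, 2.57, 3.14, 3.14, 3.14, 3.14, 3.14].

### API

Orientations are given as [roll, pitch, yaw] about the fixed x, y, z axes, in that order (R = Rz(yaw) Ry(pitch) Rx(roll)).
In Python, from plant import env, read_camera, camera_params, workorder, spotter gives the robot as it stands.
- The arm moves only by the tool drive_tool, never from a script. Its argument "commands" is a list of rows, each a list of 7 numbers: the shift along the tool's x, y, z in units of 0.15 m (1.0 is 0.15 m), then the turn, a rotation vector about the tool's x, y, z in units of 180 degrees (1.0 is 180 degrees), then the closure, from 0 (fully open) to 1 (shut). A call has 1 to 20 rows; each row shifts and turns the commanded pose from where the row before left it, along the tool's axes as they then stand; what a row does not reach is not made up. A row lasts 1/12 s, in which the tool goes at most 41.7 mm and 7.16 degrees, less where a joint would pass 70% of its speed; a pose out of reach is approached as far as the arm can. A call with a number of a shift or a turn outside -1 to 1 is refused whole. A call with a gripper value outside its range is refused whole. The fingers move at their own pace and stop on an object; the grip force is fixed at half the most. Time passes only in rows, so rows that do not move let the fingers close. It gives the time, the measured TCP pose, the force, the opening and the grip force at its end, in the units of the state.
- env.get_obs(): the state, without advancing time (a new reading comes with each control period).
- read_camera(name): name is "scene" or "top" or "wrist"; returns the picture (420x560x3 uint8, red, green, blue); there is no depth.
- camera_params(name): a dict with "fov_y" (degrees; the focal length in pixels is half the picture's height over the tangent of half this angle, whatever the lens; pixels are square), "cx", "cy" (the principal point, pixels), "distortion" ([k1, k2, p1, p2, k3] as OpenCV has them; the pictures are not rectified), "world_to_cam" (4x4, takes a point from world to camera coordinates). Camera axes: x right, y up, looking along -z (the intrinsics and any distortion apply to the point x, -y, -z); pixel columns grow to the right and rows downward; lengths in m; the calibration is good to about 2 mm. A picture is of the moment at which its call begins: read the wrist's pose just before it. camera_params takes no time and is no camera call; for the wrist camera it gives the pose at the moment of the call.
- workorder.job_done(): hands the job in; it is judged then, once.
Trained networks look in the newest picture that a camera, given by its name, has taken for a name from the list of things; names that differ only in an ending like _2 or _b are one class to them, and where a whole thing is asked for, a point or a joint stands for the part that bears it (a point fixed in the world has none). Each returns a list of dicts, best first, with "confidence" (0 to 1); they miss things now and then, are a little off and sometimes report something else, mostly with a low value. They report only what shows in the picture. A call takes as long as a camera call. They do not tell look-alikes from the thing itself.
- spotter.spot_in(camera, query): "at" ([x, y, z] in m, in the coordinates of the camera as it stood for that picture, good to about 4 mm: the middle of the surface that is visible of it).
- spotter.masks_of(camera, query): "region" (420x560 bool, what is visible of it).
- spotter.spot_point(camera, query): "at" ([x, y, z] in m, in the coordinates of the camera as it stood for that picture, good to about 4 mm: a listed point, or the origin of a listed thing).
The state is a dict: "time_s": time; "joint_positions": joint angles; "joint_velocities": joint speeds; "joint_efforts": joint torques, N m; "ee_pos": TCP position; "tcp_rot": TCP orientation; "force": force on the tool from outside, world axes, zero at the start; "wrist_torque": the same for the moment, N m; "finger_gap": opening from 0.0 (shut) to 1.0 (fully open); "grip_force": force on a finger pad.
Only numpy, scipy, OpenCV 4.12 (cv2) and the standard library are available. Lean on these libraries where they do the work, as an engineer would, in place of code of your own. Each camera call takes 0.05 s, during which the arm holds its last target. There are 200 camera calls.

## Working session

There is one attempt and no reset: what is moved stays moved. The work goes in short steps, Python scripts to look and compute and a tool call to move; the robot and the scene stay as the last step left them, time stands still between calls to the robot, and variables do not carry over. Pictures are saved under pics/ and viewed, at most 10 in all, crops included, and the job is handed in when it is done.

Besides the shell and the picture viewer there is one more tool, called after "Request:" by a JSON object that holds its "api" and its "payload", one argument or row to a line. drive_tool: Moves the arm, as the interface text tells. Its arguments: {"type":"object","properties":{"commands":{"type":"array"}},"required":["commands"]}

```bash
mkdir -p pics
cat > h.py <<'E'
import numpy as np, cv2
from plant import env, read_camera, camera_params, workorder, spotter
def K(p,h=420):
    f=h/2/np.tan(np.radians(p["fov_y"])/2)
    return np.array([[f,0,p["cx"]],[0,f,p["cy"]],[0,0,1.]])
F=np.diag([1.,-1,-1])
def toworld(p,a):
    return (np.linalg.inv(np.array(p["world_to_cam"]))@np.append(a,1))[:3]
def proj(p,X):
    M=np.array(p["world_to_cam"]); c=(np.c_[np.atleast_2d(X),np.ones(len(np.atleast_2d(X)))]@M.T)[:,:3]@F
    return cv2.projectPoints(c,np.zeros(3),np.zeros(3),K(p),np.array(p["distortion"],float))[0][:,0]
def plane(p,uv,z):
    n=cv2.undistortPoints(np.array(uv,float).reshape(-1,1,2),K(p),np.array(p["distortion"],float))[:,0]
    M=np.linalg.inv(np.array(p["world_to_cam"])); d=(np.c_[n,np.ones(len(n))]@F)@M[:3,:3].T; o=M[:3,3]
    return o+d*((z-o[2])/d[:,2])[:,None]
def snap(n,f):
    im=read_camera(n); cv2.imwrite("pics/"+f,im[:,:,::-1]); return im
E
python3 - <<'E'
from h import *
np.set_printoptions(precision=4,suppress=True)
for c in ("top","scene"):
    snap(c,c+"0.png"); p=camera_params(c); print(c,np.linalg.inv(np.array(p["world_to_cam"]))[:3,3],p["fov_y"])
    for q in ("mould","home","mouth","keeper_pivot","keeper_knob","ramekin","red_bottle","yellow_bottle"):
        for r in spotter.spot_point(c,q)[:4]: print(q,round(r["confidence"],2),toworld(p,r["at"]))
print(env.get_obs())
E
```

```text
top [ 0.3311 -0.0432  1.345 ] 52.89931084953963
mould 0.67 [0.1985 0.3197 0.0017]
mould 0.58 [ 0.5524 -0.1684  0.0868]
home 0.76 [0.564  0.1854 0.0884]
mouth 0.85 [0.5623 0.1011 0.0888]
mouth 0.73 [0.4323 0.175  0.0854]
mouth 0.7 [0.6947 0.2567 0.09  ]
keeper_pivot 0.59 [0.4805 0.0691 0.1061]
keeper_knob 0.7 [0.4342 0.0098 0.1221]
ramekin 0.68 [0.4358 0.1793 0.0871]
red_bottle 0.53 [0.6964 0.2581 0.0868]
yellow_bottle 0.61 [0.692  0.1753 0.0891]
scene [1.0207 0.3621 1.1068] 53.86950969037285
mould 0.95 [0.1972 0.3214 0.0053]
mould 0.89 [ 0.5522 -0.1645  0.0961]
mould 0.73 [ 0.2224 -0.259   0.0081]
home 0.92 [0.5622 0.1818 0.093 ]
mouth 0.65 [0.5672 0.1031 0.0891]
mouth 0.53 [0.431  0.0089 0.1231]
keeper_pivot 0.72 [0.482  0.0738 0.1036]
keeper_knob 0.64 [0.5686 0.1002 0.0908]
keeper_knob 0.53 [0.4319 0.0089 0.1239]
ramekin 0.67 [0.4317 0.1768 0.0905]
red_bottle 0.55 [0.6898 0.2562 0.0931]
yellow_bottle 0.78 [0.6923 0.1816 0.0912]
yellow_bottle 0.33 [0.4307 0.0109 0.1234]
{'time_s': 0.9, 'joint_positions': array([ 1.1688,  0.6891, -0.1946,  1.5653,  0.1573,  0.9025, -0.2151]), 'joint_velocities': array([ 0.0002, -0.0002,  0.    ,  0.0013, -0.0008, -0.0009, -0.0009]), 'joint_efforts': array([ -0.0002, -52.7486,  -1.2674, -15.3747,  -0.0519,  -0.0007,
         0.    ]), 'ee_pos': array([ 0.2639, -0.5666,  0.4048]), 'tcp_rot': array([ 3.1415, -0.    ,  0.4358]), 'force': array([-0.3809,  0.7227,  0.7172]), 'wrist_torque': array([0.0134, 0.0025, 0.0008]), 'grip_force': 0.0, 'finger_gap': 1.001139527210257}
```

View pics/top0.png

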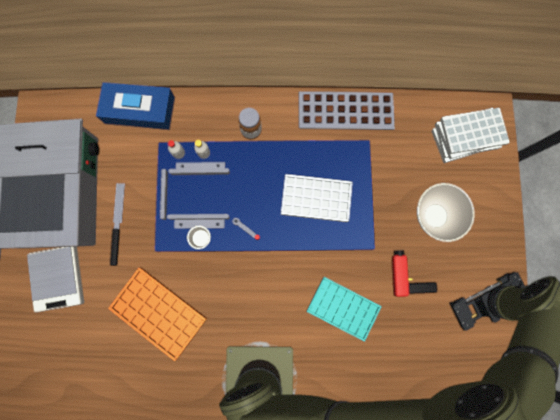

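View pics/scene0.png

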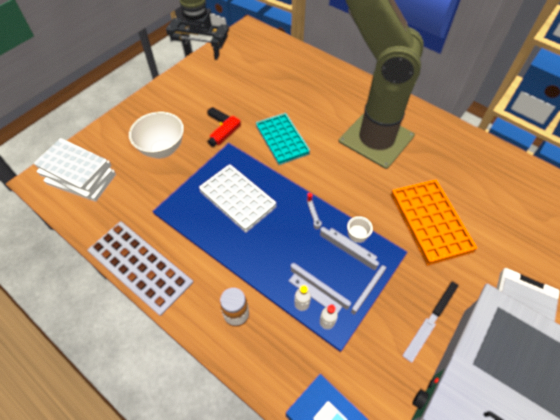

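Top view: the white mould is on the blue plate at about (317,198), the guides at rows 168 and 220, the stop at column 163, and the keeper knob at (257,237). The scene view agrees. Next I'll fit the plate and mould rectangles in both views.

Run:
```python
from h import *
np.set_printoptions(precision=4,suppress=True)
def rect(P):
    (c,(w,h),a)=cv2.minAreaRect((P[:,:2]*1000).astype(np.float32))
    b=cv2.boxPoints(((c),(w,h),a)); e=[b[1]-b[0],b[2]-b[1]]; L=max(e,key=np.linalg.norm)
    if L[1]<0: L=-L
    return np.array(c),sorted((w,h)),np.degrees(np.arctan2(-L[0],L[1]))
for c in ("top","scene"):
    im=read_camera(c); p=camera_params(c)
    hsv=cv2.cvtColor(im,cv2.COLOR_RGB2HSV)
    m=cv2.inRange(hsv,(105,120,40),(130,255,255))
    n,l,s,_=cv2.connectedComponentsWithStats(m); k=1+s[1:,4].argmax()
    ct=max(cv2.findContours((l==k).astype(np.uint8),cv2.RETR_EXTERNAL,cv2.CHAIN_APPROX_NONE)[0],key=len)[:,0]
    print(c,"plate",*rect(plane(p,ct,.09)))
    for r in spotter.masks_of(c,"mould"):
        g=r["region"]; ys,xs=np.nonzero(g)
        ct=max(cv2.findContours(g.astype(np.uint8),cv2.RETR_EXTERNAL,cv2.CHAIN_APPROX_NONE)[0],key=len)[:,0]
        print(c,"mask",round(r["confidence"],2),xs.mean(),ys.mean(),*rect(plane(p,ct,.114)))
    big=cv2.resize(im,None,fx=1,fy=1)
    H={"top":(130,260,145,385),"scene":(140,360,150,410)}[c]
    cv2.imwrite(f"pics/{c}1.png",cv2.resize(im[H[0]:H[1],H[2]:H[3],::-1],None,fx=3 if c=="top" else 2.7,fy=3 if c=="top" else 2.7,interpolation=cv2.INTER_CUBIC))
```

```text
top plate [564.2037  -9.8037] [334.1536560058594, 653.7548828125] 1.0902941
top mask 0.75 156.9687637483502 312.95072591289045 [209.8164 295.4307] [158.2582550048828, 251.29803466796875] -36.210125
top mask 0.73 316.4288872512896 197.72070744288874 [ 551.1627 -166.7194] [123.5072250366211, 198.24380493164062] -6.1240644
scene plate [566.7607  -8.008 ] [336.7269287109375, 653.598388671875] 1.020067
scene mask 0.88 282.3533527696793 138.43090379008746 [ 290.9314 -202.1094] [125.30084228515625, 201.9152374267578] -26.275524
scene mask 0.77 432.76577415599536 222.1024447031432 [268.7039 323.9946] [164.1958465576172, 259.33148193359375] -35.63194
scene mask 0.74 237.2133125729856 197.40365901128843 [ 555.269  -163.1419] [129.79327392578125, 211.81219482421875] -6.1284018
```

View pics/top1.png

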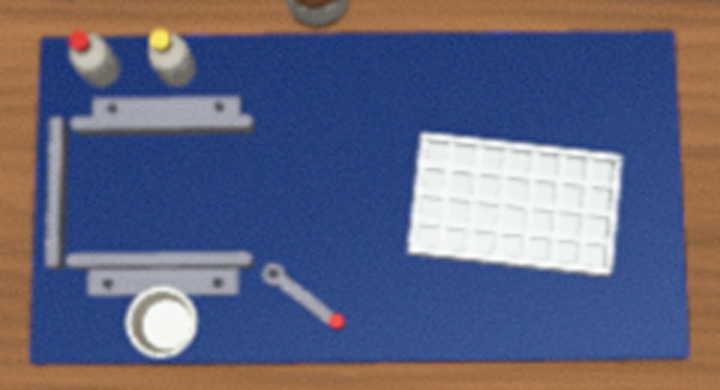

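The white mould at (0.553, -0.165) is skewed -7.2° relative to the table. The table is yawed +1.05°, which puts home near (0.562, 0.186). I'll move the open gripper behind the mould's tail.

Request:
{"api": "drive_tool", "payload": {
  "commands": [
    [0,0,0,0,0,-0.0364,0],
    [0,0,0,0,0,-0.0364,0],
    [0,0,0,0,0,-0.0364,0],
    [0,0,0,0,0,-0.0364,0],
    [0,0,0,0,0,-0.0364,0],
    [0,0,0,0,0,-0.0364,0],
    [0,0,0,0,0,-0.0364,0],
    [0,0,0,0,0,-0.0364,0],
    [0,0,0,0,0,-0.0364,0]
  ]
}}

```text
time_s: 1.85
ee_pos: [0.2637, -0.5666, 0.4048]
tcp_rot: [-3.142, 0.0, 1.47]
force: [0.9, 0.2, -0.2]
finger_gap: 0.995
grip_force: 0.0
```

Request:
{"api": "drive_tool", "payload": {
  "commands": [
    [0.17,0.136,0,0,0,0,0],
    [0.17,0.136,0,0,0,0,0],
    [0.17,0.136,0,0,0,0,0],
    [0.17,0.136,0,0,0,0,0],
    [0.17,0.136,0,0,0,0,0],
    [0.17,0.136,0,0,0,0,0],
    [0.17,0.136,0,0,0,0,0],
    [0.17,0.136,0,0,0,0,0],
    [0.17,0.136,0,0,0,0,0],
    [0.17,0.136,0,0,0,0,0],
    [0.17,0.136,0,0,0,0,0],
    [0.17,0.136,0,0,0,0,0],
    [0,0,0,0,0,0,0],
    [0,0,0,0,0,0,0]
  ]
}}

```text
time_s: 3.02
ee_pos: [0.5411, -0.2858, 0.4048]
tcp_rot: [3.141, -0.001, 1.47]
force: [-0.0, -0.6, 0.3]
finger_gap: 1.001
grip_force: 0.0
```

```bash
cat >> h.py <<'E'
HOME=np.array([.5617,.186,.09]); A=np.radians(1.05)
TX=np.array([np.cos(A),np.sin(A),0]); TY=np.array([-np.sin(A),np.cos(A),0])
def tab(P): d=np.asarray(P)-HOME; return np.round(np.array([d@TX,d@TY,d[2]])*1000,1)
def unt(x,y,z): return HOME+(x*TX+y*TY)/1000+np.array([0,0,z/1000])
def mould(c,near):
    read_camera(c); p=camera_params(c)
    for r in spotter.masks_of(c,"mould"):
        g=r["region"].astype(np.uint8)
        ct=max(cv2.findContours(g,cv2.RETR_EXTERNAL,cv2.CHAIN_APPROX_NONE)[0],key=len)[:,0]
        P=plane(p,ct,.114)[:,:2]*1000
        (cc,(w,h),a)=cv2.minAreaRect(P.astype(np.float32)); b=cv2.boxPoints((cc,(w,h),a)); L=max([b[1]-b[0],b[2]-b[1]],key=np.linalg.norm)
        if L[1]<0: L=-L
        C=np.array([*cc,90.])/1000
        if np.hypot(*(C-near)[:2])<.08: print(c,"mould table",tab(C),"yaw rel deg",round(np.degrees(np.arctan2(-L[0],L[1]))-1.05,2),"size",w,h,round(r["confidence"],2)); 
def tcp():
    o=env.get_obs(); print("tcp table",tab(o["ee_pos"]),"rpy",np.round(o["tcp_rot"],4),"F",np.round(o["force"],1),"t",o["time_s"],"gap",round(o["finger_gap"],2))
E
python3 - <<'E'
from h import *
tcp(); snap("wrist","w0.png"); p=camera_params("wrist")
for q in ("mould","keeper_knob","mouth","home"):
    for r in spotter.spot_point("wrist",q): print(q,round(r["confidence"],2),tab(toworld(p,r["at"])))
mould("top",[.553,-.165,.09]); mould("scene",[.553,-.165,.09])
E
```

```text
tcp table [ -29.3 -471.4  314.8] rpy [ 3.1406e+00 -1.0000e-03  1.4697e+00] F [-0.  -0.6  0.3] t 3.0167 gap 1.0
mould 0.81 [ -17.2 -352.2    2.3]
mould 0.67 [-354.8 -438.9  -90.1]
top mould table [ -17.9 -353.5    0. ] yaw rel deg -7.0 size 200.43374633789062 124.82457733154297 0.71
scene mould table [ -12.3 -349.1    0. ] yaw rel deg -6.87 size 215.6157989501953 130.59994506835938 0.7
```

View pics/w0.png

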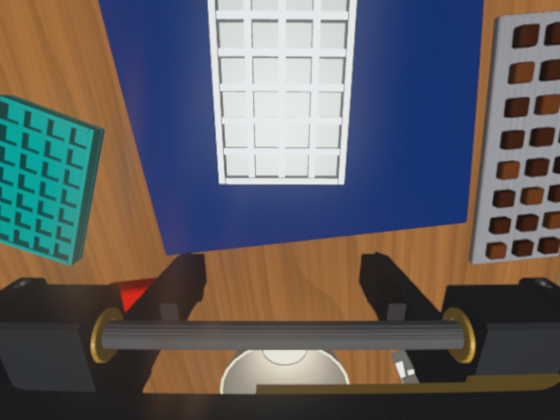

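The wrist view shows the mould's tail edge at row 184, columns 219–345, centred between the fingers. I'll lower the gripper behind it.

Request:
{"api": "drive_tool", "payload": {
  "commands": [
    [0,0,0.157,0,0,0,0],
    [0,0,0.157,0,0,0,0],
    [0,0,0.157,0,0,0,0],
    [0,0,0.157,0,0,0,0],
    [0,0,0.157,0,0,0,0],
    [0,0,0.157,0,0,0,0],
    [0,0,0,0,0,0,0],
    [0.03,0,0,0,0,0,0],
    [0.03,0,0,0,0,0,0],
    [0.03,0,0,0,0,0,0],
    [0.03,0,0,0,0,0,0]
  ]
}}

```text
time_s: 4.38
ee_pos: [0.5421, -0.2703, 0.2651]
tcp_rot: [3.139, 0.002, 1.465]
force: [0.1, -3.2, 2.2]
finger_gap: 0.996
grip_force: 1.5
```

Run:
```python
from h import *
tcp(); snap("wrist","w1.png"); p=camera_params("wrist")
for q in ("mould","keeper_knob","keeper_pivot","mouth","home"):
    for r in spotter.spot_point("wrist",q): print(q,round(r["confidence"],2),tab(toworld(p,r["at"])))
```

```text
tcp table [ -27.9 -455.8  175.1] rpy [3.1387e+00 1.5000e-03 1.4649e+00] F [ 0.1 -3.2  2.2] t 4.3833 gap 1.0
mould 0.56 [ -12.9 -341.7    2.3]
```

View pics/w1.png

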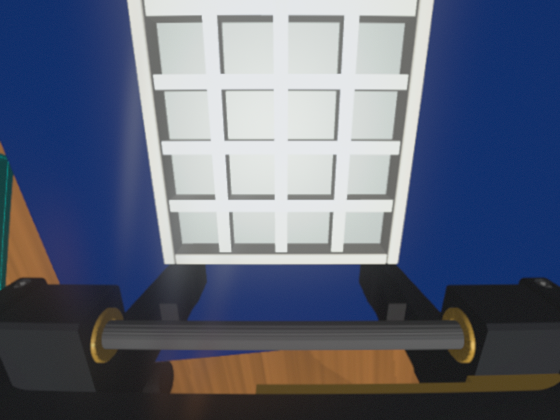

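Contact made (3 N), with the mould square to both fingers. Pushing 75 mm along its own axis.

Request:
{"api": "drive_tool", "payload": {
  "commands": [
    [0.05,0,0,0,0,0,0],
    [0.05,0,0,0,0,0,0],
    [0.05,0,0,0,0,0,0],
    [0.05,0,0,0,0,0,0],
    [0.05,0,0,0,0,0,0],
    [0.05,0,0,0,0,0,0],
    [0.05,0,0,0,0,0,0],
    [0.05,0,0,0,0,0,0],
    [0.05,0,0,0,0,0,0],
    [0.05,0,0,0,0,0,0],
    [0,0,0,0,0,0,0]
  ]
}}

```text
time_s: 5.6
ee_pos: [0.5498, -0.193, 0.2634]
tcp_rot: [3.141, -0.002, 1.468]
force: [-0.0, 0.5, 0.9]
finger_gap: 1.001
grip_force: 0.0
```

Run:
```python
from h import *
tcp(); n=unt(-5,-265,0); mould("top",n); mould("scene",n)
snap("wrist","w2.png"); p=camera_params("wrist")
for q in ("mould","keeper_knob","keeper_pivot","mouth","home"):
    for r in spotter.spot_point("wrist",q): print(q,round(r["confidence"],2),tab(toworld(p,r["at"])))
p=camera_params("top")
for q in ("keeper_knob","keeper_pivot","mouth","home","mould"):
    for r in spotter.spot_point("top",q): print(q,round(r["confidence"],2),tab(toworld(p,r["at"])))
```

```text
tcp table [ -18.8 -378.8  173.4] rpy [ 3.1415e+00 -2.1000e-03  1.4678e+00] F [-0.   0.5  0.9] t 5.6 gap 1.0
top mould table [  -6.4 -262.2    0. ] yaw rel deg -7.05 size 191.6055450439453 124.88299560546875 0.77
scene mould table [-1.000e-01 -2.655e+02  0.000e+00] yaw rel deg -6.82 size 208.76736450195312 129.46766662597656 0.7
mould 0.57 [  -4.4 -264.9    3.1]
keeper_knob 0.43 [-131.1 -175.8   32. ]
keeper_pivot 0.93 [ -82.4 -112.8   14.4]
keeper_pivot 0.45 [-131.3 -178.8   31.6]
mouth 0.96 [ -5.3 -85.6  -1.4]
home 0.68 [ 5.   0.  -4.8]
mould 0.89 [  -3.6 -271.7   -3. ]
mould 0.74 [-360.1  141.6  -92.2]
```

Calibration agrees: the wrist view puts the keeper pivot at (-82, -113) in the table frame. The next move is a 7° arc that straightens and centres the mould.

Request:
{"api": "drive_tool", "payload": {
  "commands": [
    [0.03,0,0,0,0,0,0],
    [0.03,0,0,0,0,0,0],
    [0.04,0.009,0,0,0,-0.0039,0],
    [0.04,0.009,0,0,0,-0.0039,0],
    [0.04,0.009,0,0,0,-0.0039,0],
    [0.04,0.009,0,0,0,-0.0039,0],
    [0.04,0.009,0,0,0,-0.0039,0],
    [0.04,0.009,0,0,0,-0.0039,0],
    [0.04,0.009,0,0,0,-0.0039,0],
    [0.04,0.009,0,0,0,-0.0039,0],
    [0.04,0.009,0,0,0,-0.0039,0],
    [0.04,0.009,0,0,0,-0.0039,0],
    [0,0,0,0,0,0,0]
  ]
}}

```text
time_s: 7.43
ee_pos: [0.5673, -0.1255, 0.2635]
tcp_rot: [3.141, -0.002, 1.591]
force: [-0.1, 0.3, 0.3]
finger_gap: 1.002
grip_force: 0.0
```

Run:
```python
from h import *
tcp(); n=unt(-2,-200,0); mould("top",n); mould("scene",n)
snap("wrist","w3.png"); p=camera_params("wrist")
for q in ("mould","keeper_knob","keeper_pivot","mouth","home"):
    for r in spotter.spot_point("wrist",q): print(q,round(r["confidence"],2),tab(toworld(p,r["at"])))
```

```text
tcp table [-1.000e-01 -3.116e+02  1.735e+02] rpy [ 3.1409e+00 -1.5000e-03  1.5906e+00] F [-0.1  0.3  0.3] t 7.4333 gap 1.0
top mould table [  -0.8 -195.8    0. ] yaw rel deg -0.56 size 126.83183288574219 192.28073120117188 0.82
scene mould table [   3.  -199.6    0. ] yaw rel deg 0.27 size 134.51165771484375 213.53781127929688 0.88
mould 0.81 [   0.6 -198.5    1.3]
```

View pics/w3.png

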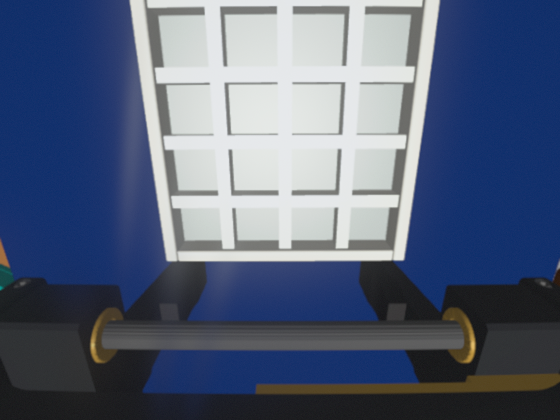

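The mould is now straight and centred within about 2 mm, nose at the mouth (tail edge at row 256, columns 168–408). I'll push it in gently.

Request:
{"api": "drive_tool", "payload": {
  "commands": [
    [0.05,0,0,0,0,0,0],
    [0.05,0,0,0,0,0,0],
    [0.05,0,0,0,0,0,0],
    [0.05,0,0,0,0,0,0],
    [0.05,0,0,0,0,0,0],
    [0.05,0,0,0,0,0,0],
    [0.05,0,0,0,0,0,0],
    [0.05,0,0,0,0,0,0],
    [0,0,0,0,0,0,0]
  ]
}}

```text
time_s: 8.68
ee_pos: [0.566, -0.065, 0.2636]
tcp_rot: [3.141, -0.002, 1.59]
force: [-0.0, 0.9, 1.0]
finger_gap: 1.001
grip_force: 0.0
```

Run:
```python
from h import *
tcp(); im=read_camera("top"); cv2.imwrite("pics/top2.png",cv2.resize(im[130:260,145:385,::-1],None,fx=3.3,fy=3.3,interpolation=cv2.INTER_CUBIC))
```

```text
tcp table [  -0.3 -251.   173.6] rpy [ 3.1411e+00 -1.8000e-03  1.5904e+00] F [-0.   0.9  1. ] t 8.6833 gap 1.0
```

View pics/top2.png

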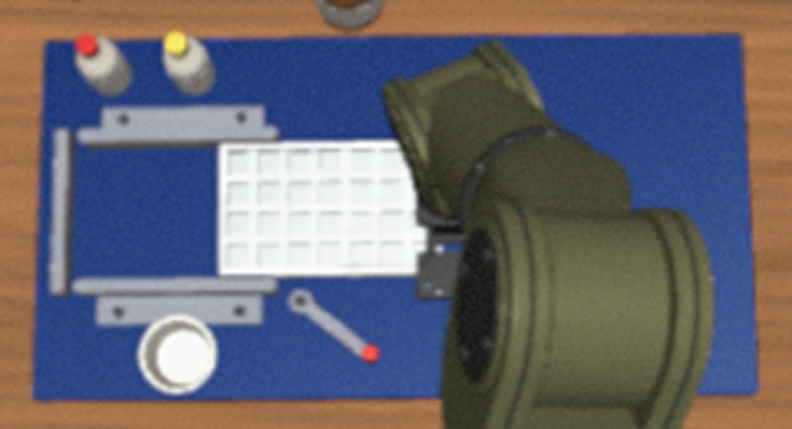

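The mould's nose is inside the guides (crop column 218, well past the guide ends at column 277) and the force is low. Pushing on.

Request:
{"api": "drive_tool", "payload": {
  "commands": [
    [0.05,0,0,0,0,0,0],
    [0.05,0,0,0,0,0,0],
    [0.05,0,0,0,0,0,0],
    [0.05,0,0,0,0,0,0],
    [0.05,0,0,0,0,0,0],
    [0.05,0,0,0,0,0,0],
    [0.05,0,0,0,0,0,0],
    [0.05,0,0,0,0,0,0],
    [0.05,0,0,0,0,0,0],
    [0.05,0,0,0,0,0,0],
    [0.05,0,0,0,0,0,0],
    [0.05,0,0,0,0,0,0],
    [0.05,0,0,0,0,0,0],
    [0.05,0,0,0,0,0,0],
    [0.05,0,0,0,0,0,0],
    [0.05,0,0,0,0,0,0],
    [0,0,0,0,0,0,0]
  ]
}}

```text
time_s: 10.15
ee_pos: [0.5639, 0.055, 0.2636]
tcp_rot: [3.141, -0.002, 1.59]
force: [-0.8, -0.1, -0.4]
finger_gap: 1.0
grip_force: 0.0
```

Request:
{"api": "drive_tool", "payload": {
  "commands": [
    [0.02,0,0,0,0,0,0],
    [0.02,0,0,0,0,0,0],
    [0.02,0,0,0,0,0,0],
    [0,0,0,0,0,0,0]
  ]
}}

```text
time_s: 10.48
ee_pos: [0.5638, 0.0618, 0.2635]
tcp_rot: [3.141, -0.0, 1.588]
force: [0.2, 0.0, 0.6]
finger_gap: 0.999
grip_force: 0.3
```

Request:
{"api": "drive_tool", "payload": {
  "commands": [
    [0.013,0,0,0,0,0,0],
    [0.013,0,0,0,0,0,0],
    [0,0,0,0,0,0,0]
  ]
}}

```text
time_s: 10.73
ee_pos: [0.5637, 0.0657, 0.2634]
tcp_rot: [3.141, -0.0, 1.588]
force: [0.9, -1.1, 0.2]
finger_gap: 1.001
grip_force: 0.6
```

Request:
{"api": "drive_tool", "payload": {
  "commands": [
    [0.013,0,0,0,0,0,0],
    [0.013,0,0,0,0,0,0],
    [0,0,0,0,0,0,0]
  ]
}}

```text
time_s: 10.98
ee_pos: [0.5636, 0.0699, 0.2634]
tcp_rot: [3.141, -0.001, 1.588]
force: [0.3, -0.7, -0.2]
finger_gap: 1.004
grip_force: 0.5
```

Request:
{"api": "drive_tool", "payload": {
  "commands": [
    [0.013,0,0,0,0,0,0],
    [0.013,0,0,0,0,0,0],
    [0,0,0,0,0,0,0]
  ]
}}

```text
time_s: 11.23
ee_pos: [0.5635, 0.0739, 0.2634]
tcp_rot: [3.141, -0.001, 1.588]
force: [0.3, -0.8, -0.2]
finger_gap: 1.003
grip_force: 0.3
```

Request:
{"api": "drive_tool", "payload": {
  "commands": [
    [0.013,0,0,0,0,0,0],
    [0,0,0,0,0,0,0]
  ]
}}

```text
time_s: 11.4
ee_pos: [0.5635, 0.0747, 0.2634]
tcp_rot: [-3.141, 0.001, 1.587]
force: [-0.1, -3.7, 0.5]
finger_gap: 1.002
grip_force: 1.5
```

Request:
{"api": "drive_tool", "payload": {
  "commands": [
    [0.013,0,0,0,0,0,0],
    [0,0,0,0,0,0,0]
  ]
}}

```text
time_s: 11.57
ee_pos: [0.5635, 0.0752, 0.2634]
tcp_rot: [-3.141, 0.004, 1.587]
force: [1.0, -5.4, 1.4]
finger_gap: 1.001
grip_force: 3.2
```

Run:
```python
from h import *
tcp(); im=read_camera("top"); cv2.imwrite("pics/top3.png",cv2.resize(im[130:260,145:345,::-1],None,fx=4,fy=4,interpolation=cv2.INTER_CUBIC))
```

```text
tcp table [  -0.2 -110.8  173.4] rpy [-3.141   0.0038  1.5868] F [ 1.  -5.4  1.4] t 11.5667 gap 1.0
```

View pics/top3.png

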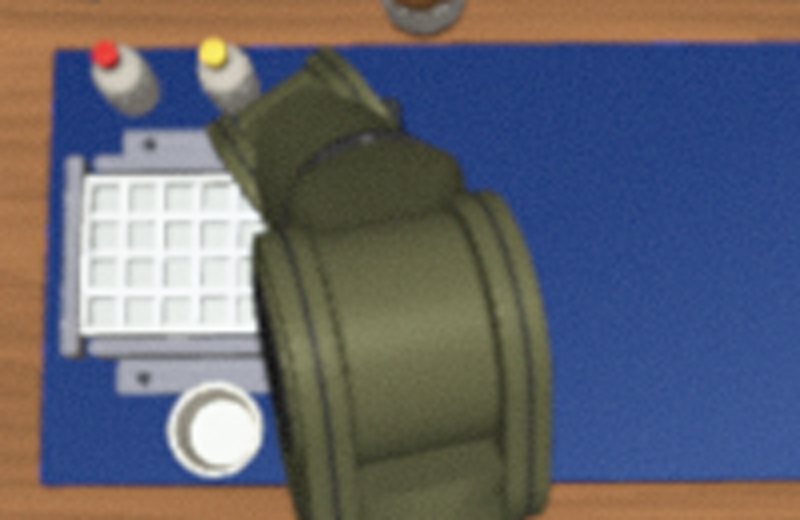

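The mould is flush against the stop at crop column 82 and square between the guides. Backing off and going above the knob.

Request:
{"api": "drive_tool", "payload": {
  "commands": [
    [-0.1,0,0,0,0,0,0],
    [-0.1,0,0,0,0,0,0],
    [-0.06,0,-0.15,0,0,0,0],
    [0,0,-0.2,0,0,0,0],
    [0,0,-0.2,0,0,0,0],
    [-0.04,-0.2,0,0,0,0,0],
    [-0.04,-0.2,0,0,0,0,0],
    [-0.04,-0.2,0,0,0,0,0],
    [-0.05,-0.2,0,0,0,0,0],
    [0,-0.07,0,0,0,0,0],
    [0,0,0,0,0,0,0],
    [0,0,0,0,0,0,0]
  ]
}}

```text
time_s: 12.62
ee_pos: [0.4346, 0.0112, 0.3462]
tcp_rot: [3.14, -0.001, 1.589]
force: [1.1, 0.4, -0.6]
finger_gap: 1.002
grip_force: 0.0
```

Run:
```python
from h import *
tcp(); im=snap("wrist","w4.png"); p=camera_params("wrist")
for q in ("keeper_knob","keeper_pivot","mould","home"):
    for r in spotter.spot_point("wrist",q): print(q,round(r["confidence"],2),tab(toworld(p,r["at"])))
mould("top",HOME); mould("scene",HOME)
p=camera_params("scene")
for q in ("keeper_knob","home"):
    for r in spotter.spot_point("scene",q): print(q,round(r["confidence"],2),tab(toworld(p,r["at"])))
```

```text
tcp table [-130.3 -172.5  256.2] rpy [ 3.1399e+00 -1.2000e-03  1.5886e+00] F [ 1.1  0.4 -0.6] t 12.6167 gap 1.0
keeper_knob 0.69 [-127.1 -174.5   32.8]
top mould table [-0.2 -1.2  0. ] yaw rel deg 0.49 size 122.32386779785156 202.12979125976562 0.93
keeper_knob 0.45 [-137.  -173.2   35.8]
```

View pics/w4.png

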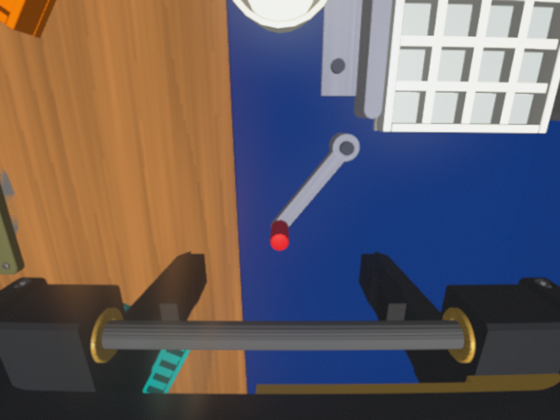

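The mould is home at (-0.2, -1.2) mm, 0.5°. The wrist view shows the knob top at (279,242) and the pivot at (346,147). I'll compute both from those pixels.

Run:
```python
from h import *
p=camera_params("wrist")
k=tab(plane(p,[[279,243]],.138)[0]); v=tab(plane(p,[[346.5,148]],.108)[0])
print(k,v,np.hypot(*(k-v)[:2]), np.arctan2(k[0]-v[0],-(k[1]-v[1])))
p=camera_params("top"); print(tab(plane(p,[[257.3,236.9]],.138)[0]))
```

```text
[-132.7 -178.    48. ] [ -82.8 -115.1   18. ] 80.28960082102788 -0.6706561565395316
[-133.6 -177.7   48. ]
```

Request:
{"api": "drive_tool", "payload": {
  "commands": [
    [-0.03,-0.016,0,0,0,0,0],
    [0,0,0.14,0,0,0,0],
    [0,0,0.14,0,0,0,0],
    [0,0,0.14,0,0,0,0],
    [0,0,0,0,0,0,0.5],
    [0,0,0,0,0,0,0.7],
    [0,0,0,0,0,0,0.8],
    [0,0,0,0,0,0,0.9],
    [0,0,0,0,0,0,1],
    [0,0,0,0,0,0,1],
    [0,0,0,0,0,0,1],
    [0,0,0,0,0,0,1]
  ]
}}

```text
time_s: 14.17
ee_pos: [0.4318, 0.0058, 0.2833]
tcp_rot: [3.141, -0.0, 1.587]
force: [-0.8, -0.4, 0.8]
finger_gap: 0.42
grip_force: 0.0
```

Run:
```python
from h import *
tcp()
f=np.linspace(-.67,1.57,21); k=80*np.c_[np.sin(f),-np.cos(f)]+[-83,-114]
print([[round(b/150,3),round(a/150,3)] for a,b in np.diff(k,axis=0)])
```

```text
tcp table [-133.2 -177.8  193.3] rpy [ 3.1408 -0.      1.5874] F [-0.8 -0.4  0.8] t 14.1667 gap 0.42
[[np.float64(-0.034), np.float64(0.049)], [np.float64(-0.029), np.float64(0.052)], [np.float64(-0.023), np.float64(0.055)], [np.float64(-0.016), np.float64(0.057)], [np.float64(-0.01), np.float64(0.059)], [np.float64(-0.003), np.float64(0.06)], [np.float64(0.003), np.float64(0.06)], [np.float64(0.01), np.float64(0.059)], [np.float64(0.017), np.float64(0.057)], [np.float64(0.023), np.float64(0.055)], [np.float64(0.029), np.float64(0.052)], [np.float64(0.035), np.float64(0.049)], [np.float64(0.04), np.float64(0.044)], [np.float64(0.045), np.float64(0.04)], [np.float64(0.049), np.float64(0.035)], [np.float64(0.052), np.float64(0.029)], [np.float64(0.055), np.float64(0.023)], [np.float64(0.057), np.float64(0.017)], [np.float64(0.059), np.float64(0.01)], [np.float64(0.06), np.float64(0.003)]]
```

Fingers are still closing.

Request:
{"api": "drive_tool", "payload": {
  "commands": [
    [0,0,0,0,0,0,1],
    [0,0,0,0,0,0,1],
    [0,0,0,0,0,0,1],
    [0,0,0,0,0,0,1],
    [0,0,0,0,0,0,1],
    [0,0,0,0,0,0,1]
  ]
}}

```text
time_s: 14.67
ee_pos: [0.4319, 0.006, 0.2829]
tcp_rot: [3.141, -0.0, 1.588]
force: [0.8, 0.5, 0.4]
finger_gap: 0.145
grip_force: 30.0
```

The knob is gripped (opening about 13 mm, 30 N). Swinging the first half of the arc.

Request:
{"api": "drive_tool", "payload": {
  "commands": [
    [-0.034,0.049,0,0,0,0,1],
    [-0.029,0.052,0,0,0,0,1],
    [-0.023,0.055,0,0,0,0,1],
    [-0.016,0.057,0,0,0,0,1],
    [-0.01,0.059,0,0,0,0,1],
    [-0.003,0.06,0,0,0,0,1],
    [0.003,0.06,0,0,0,0,1],
    [0.01,0.059,0,0,0,0,1],
    [0.017,0.057,0,0,0,0,1],
    [0.023,0.055,0,0,0,0,1]
  ]
}}

```text
time_s: 15.5
ee_pos: [0.5165, -0.0052, 0.2828]
tcp_rot: [-3.139, 0.004, 1.584]
force: [-4.2, -2.4, 3.5]
finger_gap: 0.151
grip_force: 30.0
```

Request:
{"api": "drive_tool", "payload": {
  "commands": [
    [0.029,0.052,0,0,0,0,1],
    [0.035,0.049,0,0,0,0,1],
    [0.04,0.044,0,0,0,0,1],
    [0.045,0.04,0,0,0,0,1],
    [0.049,0.035,0,0,0,0,1],
    [0.052,0.029,0,0,0,0,1],
    [0,0,0,0,0,0,1]
  ]
}}

```text
time_s: 16.08
ee_pos: [0.554, 0.0388, 0.2829]
tcp_rot: [3.14, -0.002, 1.59]
force: [-0.4, -0.5, 0.3]
finger_gap: 0.148
grip_force: 30.0
```

Request:
{"api": "drive_tool", "payload": {
  "commands": [
    [0.055,0.023,0,0,0,0,1],
    [0.057,0.017,0,0,0,0,1],
    [0.059,0.01,0,0,0,0,1],
    [0.04,0.002,0,0,0,0,1],
    [0.02,0,0,0,0,0,1],
    [0,0,0,0,0,0,1],
    [0,0,0,0,0,0,1]
  ]
}}

```text
time_s: 16.67
ee_pos: [0.5606, 0.0713, 0.2829]
tcp_rot: [3.14, -0.001, 1.588]
force: [0.8, -2.8, -0.4]
finger_gap: 0.15
grip_force: 30.0
```

Run:
```python
from h import *
tcp(); snap("wrist","w5.png"); p=camera_params("wrist")
for q in ("keeper_knob","keeper_pivot","mould"):
    for r in spotter.spot_point("wrist",q): print(q,round(r["confidence"],2),tab(toworld(p,r["at"])))
```

```text
tcp table [  -3.2 -114.6  192.9] rpy [ 3.1403e+00 -1.1000e-03  1.5876e+00] F [ 0.8 -2.8 -0.4] t 16.6667 gap 0.15
keeper_knob 0.82 [  -2.6 -114.6   34.4]
keeper_pivot 0.78 [ -85.1 -115.7   13.2]
mould 0.8 [0.9 3.  2.1]
```

View pics/w5.png

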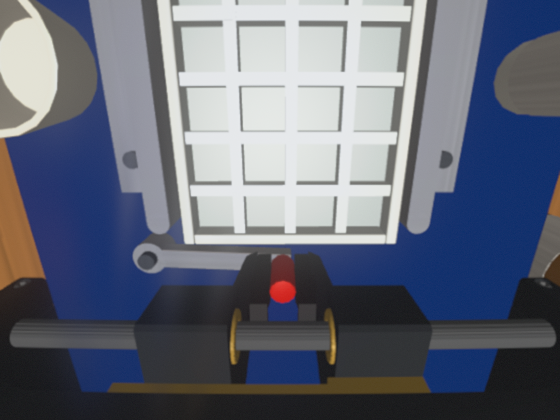

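The bar is straight across behind the mould, running from the pivot at (150,257) to the knob at (283,290). I'll press a little more to confirm the end stop, then release and retreat.

Request:
{"api": "drive_tool", "payload": {
  "commands": [
    [0.02,0,0,0,0,0,1],
    [0.01,0,0,0,0,0,1],
    [0,0,0,0,0,0,1]
  ]
}}

```text
time_s: 17.12
ee_pos: [0.5606, 0.0752, 0.2829]
tcp_rot: [3.141, 0.0, 1.587]
force: [2.5, -4.1, -2.8]
finger_gap: 0.147
grip_force: 30.0
```

Request:
{"api": "drive_tool", "payload": {
  "commands": [
    [0,0,0,0,0,0,0.6],
    [0,0,0,0,0,0,0.6],
    [0,0,0,0,0,0,0.6],
    [0,0,0,0,0,0,0.6],
    [0,0,0,0,0,0,0.6],
    [0,0,-0.1,0,0,0,0.6],
    [0,0,-0.2,0,0,0,0.6],
    [0,0,-0.2,0,0,0,0.6],
    [-0.1,0,-0.2,0,0,0,0.6],
    [-0.2,0,-0.1,0,0,0,0.6],
    [-0.2,0,0,0,0,0,0.6],
    [-0.2,0,0,0,0,0,0.6],
    [-0.2,0,0,0,0,0,0.6],
    [-0.2,0,0,0,0,0,0.6],
    [0,0,0,0,0,0,0.6],
    [0,0,0,0,0,0,0.6]
  ]
}}

```text
time_s: 18.45
ee_pos: [0.5626, -0.0918, 0.4027]
tcp_rot: [-3.141, 0.001, 1.583]
force: [-0.1, -0.4, 0.9]
finger_gap: 0.401
grip_force: 0.0
```

Run:
```python
from h import *
tcp(); mould("top",HOME); mould("scene",HOME)
for c in ("wrist","top","scene"):
    im=read_camera(c); p=camera_params(c)
    for q in ("keeper_knob","keeper_pivot"):
        for r in spotter.spot_point(c,q): print(c,q,round(r["confidence"],2),tab(toworld(p,r["at"])))
    m=cv2.inRange(cv2.cvtColor(im,cv2.COLOR_RGB2HSV),(0,170,90),(6,255,255))
    n,l,s,ct=cv2.connectedComponentsWithStats(m)
    for i in range(1,n):
        t=tab(plane(p,[ct[i]],.125)[0])
        if abs(t[0])<60 and abs(t[1]+110)<50: print(c,"red",s[i,4],t)
```

```text
tcp table [  -4.2 -277.8  312.7] rpy [-3.1412e+00  7.0000e-04  1.5830e+00] F [-0.1 -0.4  0.9] t 18.45 gap 0.4
top mould table [ 0.1 -1.5  0. ] yaw rel deg 0.54 size 122.73484802246094 207.16094970703125 0.65
scene mould table [ 1.9 -0.9  0. ] yaw rel deg -0.69 size 129.68161010742188 203.47312927246094 0.87
wrist keeper_knob 0.83 [  -1.3 -111.7   30.5]
wrist keeper_pivot 0.69 [ -84.2 -114.9   17.1]
wrist keeper_pivot 0.43 [  -2.5 -113.8   32.4]
wrist red 8 [  -8.4 -110.8   35. ]
wrist red 12 [   2.7 -111.2   35. ]
wrist red 1 [  -7.6 -114.    35. ]
wrist red 1 [ 1.00e-01 -1.16e+02  3.50e+01]
top keeper_knob 0.68 [  -2.3 -113.6   32.2]
top keeper_pivot 0.84 [ -85.5 -113.9   15.1]
top keeper_pivot 0.22 [134.1  67.1   1. ]
top red 8 [  -2.2 -112.4   35. ]
scene keeper_knob 0.68 [  -6.2 -111.8   33.1]
scene keeper_knob 0.44 [131.3  67.3   1.2]
scene keeper_pivot 0.96 [ -80.7 -110.7   13.8]
scene red 13 [  -5.5 -112.5   35. ]
```

```bash
python3 -c "
from h import *
print(workorder.job_done())"
```

```text
the job is handed in; nothing more can be done
None
```

I pushed the mould home, swung the keeper shut behind it and handed the job in; the cameras put the mould within about 2 mm of home and the keeper straight across, though the hand-in returned no verdict.

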